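Count to the third gap and push the pressing weight home

TASK

Put the ochre pressing weight away in the third gap from the red end of the divider rack, counting every gap whether full or empty. First count along the white rail with a fingertip, touching the first, second and third tile from the red end one at a time in that order; then slide the weight along the trough as far as needed and push it into that third gap, fully home against the back wall. Only push the weight, never lift or tip it, and leave the other weights, the glue bottle and the glue stick where they are.

Things in the scene. Friction and masses are not known exactly. Their poses are not given: they have to be found in the camera images.
- rack: Fixed wooden divider rack, position and yaw vary. Origin on the table under its middle; x runs from front lip (robot side) to back wall, y along the rack to the left, z up. Floor board 6 mm thick (top at z = 6 mm), 300 mm wide in y. Back wall x = +87 to +99 mm, 50 mm high; on it lies a rail of six white tiles, one to each gap.
- trough (a point): Middle of the trough floor, at rack (-37, 0, 6) mm. The trough is 84 mm wide (rack x = -79 to +5 mm), runs along rack y and is open at both ends and above. Its front lip is 12 mm thick (x = -91 to -79 mm), top at z = 14 mm; its other side is the divider ends.
- gaps (a point): Middle of the line of gap mouths, at rack (+5, 0, 6) mm. Seven dividers 4 mm thick, at rack y = -138 to +138 mm every 46 mm, run from x = +5 mm to the back wall at +87 mm, top at z = 40 mm. They leave six gaps 42 mm wide and 82 mm deep, open to the trough and above, centred at y = +115, +69, +23, -23, -69, -115 mm.
- tile_1: Blank white tile, fixed, 1 of 6 counted from the rack's +y end (its left end seen from the robot), part of the rail over the back of the gap centred at rack y = +115 mm. 26 mm (x) by 43 mm (y), 6 mm thick; origin at the centre of its underside, top 56 mm above the table. 3 mm groove between tiles. Rigid.
- tile_2: Blank white tile, fixed, 2 of 6 counted from the rack's +y end (its left end seen from the robot), part of the rail over the back of the gap centred at rack y = +69 mm. 26 mm (x) by 43 mm (y), 6 mm thick; origin at the centre of its underside, top 56 mm above the table. 3 mm groove between tiles. Rigid.
- tile_3: Blank white tile, fixed, 3 of 6 counted from the rack's +y end (its left end seen from the robot), part of the rail over the back of the gap centred at rack y = +23 mm. 26 mm (x) by 43 mm (y), 6 mm thick; origin at the centre of its underside, top 56 mm above the table. 3 mm groove between tiles. Rigid.
- tile_4: Blank white tile, fixed, 4 of 6 counted from the rack's +y end (its left end seen from the robot), part of the rail over the back of the gap centred at rack y = -23 mm. 26 mm (x) by 43 mm (y), 6 mm thick; origin at the centre of its underside, top 56 mm above the table. 3 mm groove between tiles. Rigid.
- tile_5: Blank white tile, fixed, 5 of 6 counted from the rack's +y end (its left end seen from the robot), part of the rail over the back of the gap centred at rack y = -69 mm. 26 mm (x) by 43 mm (y), 6 mm thick; origin at the centre of its underside, top 56 mm above the table. 3 mm groove between tiles. Rigid.
- tile_6: Blank white tile, fixed, 6 of 6 counted from the rack's +y end (its left end seen from the robot), part of the rail over the back of the gap centred at rack y = -115 mm. 26 mm (x) by 43 mm (y), 6 mm thick; origin at the centre of its underside, top 56 mm above the table. 3 mm groove between tiles. Rigid.
- cap_red: Red block, 30 x 22 x 56 mm, at one end of the white rail (rack x = +86, y = +149 or -149 mm); it marks the end from which gaps are counted. Origin at the centre of its underside, on the table level. Which end it is at varies.
- cap_grey: Grey block of the same size at the other end of the rail.
- weight_ochre: The loose ochre pressing weight with two brown bands, 80 mm long (its x), 33 mm wide (its y), 36 mm high; origin at the centre of its underside. It lies in the rack's trough, its length pointing across the trough, anywhere along it. About 0.4 kg, slides with moderate friction (about 1.5 to 4 N to push on the rack floor). Fully home against the back wall its origin is at rack x = +47 mm, its near end 2 mm inside the divider ends.
- weight_green: Loose dark green weight already in the gap at rack y = +69 or -115 mm; 80 mm long (its x), 33 mm wide (its y), 36 mm high; origin at the centre of its underside. Leave alone.
- weight_grey: Loose grey weight already in the other of these two gaps; 80 mm long (its x), 33 mm wide (its y), 36 mm high; origin at the centre of its underside. Leave alone.
- glue_bottle: Loose white glue bottle with red cap, 52 mm diameter, 120 mm high, standing beside one end of the rack; origin at the centre of its underside. Leave alone.
- glue_stick: Loose glue stick, blue with white cap, 28 mm diameter, 96 mm high, standing beside the other end of the rack; origin at the centre of its underside. Leave alone.
There are look-alikes about, which are no part of the job. There is more than one size of the weight_ochre; the one meant has the size given above. Of the things shaped like the cap_red, the red one is meant.

How it is judged:
By the outcome, as a careful person would: the job done as asked, in the order asked, and still so for the second after the job is handed in, with the robot touching nothing.
It also fails if it takes over 51 s, if anything falls off the work surface, if the arm or the gripper's body presses on something with over 40 N, if the wrist force passes 120 N, or if a joint passes its speed limit or range.

ROBOT

A 6-joint arm with a two-finger parallel gripper is mounted at the origin on the work surface. World frame = base frame: x ahead of the robot, y to its left, z up, the work surface at z = 0. Lengths are in m, angles in degrees, forces in N, time in s.
With the tool pointing down it reaches from about 0.25 to 0.725 m from the base axis. Payload 9.7 kg.
Tool frame: the origin (TCP) lies at the very end of the fingers, on their centre line; the grasp point (between the pads) lies 19 mm behind it; z points along the fingers, y is the line along which they close (so a half turn about z gives the same grasp; the last joint's range is limited). The gripper opens to 85 mm and grips with 20 to 120 N. Pads are 22 mm wide; open, the fingers measure 114 mm over their backs; the gripper's body (76 mm by 85 mm) begins 54 mm behind the grasp point. The pads swing forward as they close: fully open they stand 13 mm farther back than shut.
Start: joints at [-74.485, 4.979, 10.078, 95.1, 0, 90], TCP at [0.147, -0.53, 0.231] pointing down, gripper open.
Joint ranges: [-179.16, 179.16], [-48.56, 103.87], [-65.8, 70.77], [-126.05, 130.52], [-82.76, 87.17], [-180, 180]. Speed limits (degrees/s): [127.2, 127.2, 147.25, 180, 180, 180].

INTERFACE

Orientations are given as [roll, pitch, yaw] about the fixed x, y, z axes, in that order (R = Rz(yaw) Ry(pitch) Rx(roll)).
In Python, from workcell import bot, viewer, finder gives the robot as it stands. The module is installed in compiled form; this text tells all that it offers.
- The arm moves only by the shell command python3 -m inch 'ROWS' [FORCE]. ROWS is JSON, a list that holds one entry, the list of rows, each a list of 7 numbers: the opening in per cent of the stroke, from 0 (shut) to 100 (fully open), then the shift along the tool's x, y, z in mm, then the turn, a rotation vector about the tool's x, y, z in degrees. In form: [[[grip, tx, ty, tz, ax, ay, az], ...]]. A call has 1 to 8 rows; each row shifts and turns the commanded pose from where the row before left it, along the tool's axes as they then stand; what a row does not reach is not made up. A row lasts 1/8 s, in which the tool goes at most 62.5 mm and 10.7 degrees, less where a joint would pass 70% of its speed; a pose out of reach is approached as far as the arm can. A call with a gripper value outside its range is refused whole. The fingers move at their own pace and stop on an object; FORCE is the grip in N (left out, the last holds). Time passes only in rows, so rows that do not move let the fingers close. It gives the time, the measured TCP pose, the force, the opening and the grip force at its end, in the units of the state.
- bot.get_obs(): the state, without advancing time (a new reading comes with each control period).
- viewer.camera(name): name is "scene" or "top" or "wrist"; returns a dict with "pixels" (400x640x3 uint8, red, green, blue), "vfov" (degrees; the focal length in pixels is half the picture's height over the tangent of half this angle, whatever the lens; pixels are square), "cx", "cy" (the principal point, pixels), "k1" (the pictures are not rectified: a ray, as slopes to the right and down, at radius r is drawn at 1 + k1 r^2 times it, then the intrinsics apply), "R" (3x3) and "t" (3): a world point X has camera coordinates R X + t. Camera axes: x right, y down, z forward; pixel columns grow to the right and rows downward; lengths in m; the calibration is good to about 2 mm. A picture is of the moment at which its call begins. There is no depth.
- bot.job_done(): hands the job in; it is judged then, once.
Trained networks look in the newest picture that a camera, given by its name, has taken for a name from the list of things; names that differ only in an ending like _2 or _b are one class to them, and where a whole thing is asked for, a point or a joint stands for the part that bears it (a point fixed in the world has none). Each returns a list of dicts, best first, with "conf" (0 to 1); they miss things now and then, are a little off and sometimes report something else, mostly with a low value. They report only what shows in the picture. A call takes as long as a camera call. They do not tell look-alikes from the thing itself.
- finder.outline_of(camera, thing): "pixels" (400x640 bool, what is visible of it) and "extent" ([centre column, centre row, width, height] in pixels, round what is visible of it).
- finder.mark_of(camera, thing): "position" ([column, row] in pixels: a listed point, or the origin of a listed thing).
The state is a dict: "time": time; "q": joint angles; "qd": joint speeds; "joint_efforts": joint torques, N m; "ee_pos": TCP position; "tcp_rot": TCP orientation; "wrist_force": force on the tool from outside, world axes, zero at the start; "torque": the same for the moment, N m; "opening": finger opening in m; "grasp_force": force on a finger pad.
Only numpy, scipy, OpenCV 4.12 (cv2) and the standard library are available. Lean on these libraries where they do the work, as an engineer would, in place of code of your own. Each camera call takes 0.05 s, during which the arm holds its last target. There are 200 camera calls.

## Working session

There is one attempt and no reset: what is moved stays moved. The work goes in short steps, Python scripts to look and compute and a shell command to move; the robot and the scene stay as the last step left them, time stands still between calls to the robot, and variables do not carry over. Pictures are saved under pics/ and viewed, at most 10 in all, crops included, and the job is handed in when it is done.

```bash
mkdir -p pics; python3 - <<'E'
from workcell import bot,viewer,finder
import cv2,numpy as np
for c in ["scene","top"]:
    d=viewer.camera(c); cv2.imwrite(f"pics/{c}0.png",d["pixels"][...,::-1])
    print(c,d["vfov"],d["cx"],d["cy"],d["k1"],np.round(d["R"],3).tolist(),np.round(d["t"],3).tolist())
    for n in ["rack","trough","gaps","tile_1","cap_red","cap_grey","weight_ochre","weight_green","weight_grey","glue_bottle","glue_stick"]:
        print(n,[(np.round(m["position"]).tolist(),round(m["conf"],2)) for m in finder.mark_of(c,n)][:7])
o=bot.get_obs();print(o["time"],o["ee_pos"],o["tcp_rot"],o["wrist_force"])
E
```

```text
scene 54.359192446835905 314.38744817771976 195.87448093709878 -0.05613305972054239 [[-0.051, 0.998, -0.022], [0.58, 0.012, -0.814], [-0.813, -0.055, -0.58]] [0.002, -0.246, 1.313]
rack [([293.0, 230.0], 0.75)]
trough [([295.0, 229.0], 0.67), ([290.0, 217.0], 0.59)]
gaps [([291.0, 230.0], 0.62)]
tile_1 [([236.0, 245.0], 0.76), ([261.0, 244.0], 0.75), ([330.0, 234.0], 0.72), ([285.0, 236.0], 0.65), ([305.0, 237.0], 0.5), ([353.0, 234.0], 0.49)]
cap_red [([368.0, 247.0], 0.81), ([294.0, 215.0], 0.75), ([407.0, 261.0], 0.7)]
cap_grey [([224.0, 268.0], 0.83)]
weight_ochre [([318.0, 216.0], 0.87), ([294.0, 181.0], 0.7)]
weight_green [([244.0, 252.0], 0.76), ([259.0, 245.0], 0.17)]
weight_grey [([330.0, 236.0], 0.59)]
glue_bottle [([408.0, 218.0], 0.89)]
glue_stick [([187.0, 235.0], 0.93)]
top 53.845796942183846 325.37090233153174 197.67854430643598 -0.08117605752947595 [[-0.0, -1.0, 0.014], [-0.991, -0.002, -0.133], [0.133, -0.014, -0.991]] [0.028, 0.524, 0.746]
rack [([345.0, 184.0], 0.86), ([408.0, 133.0], 0.19), ([311.0, 172.0], 0.19)]
trough [([350.0, 200.0], 0.84)]
gaps [([347.0, 180.0], 0.86), ([283.0, 148.0], 0.26)]
tile_1 [([330.0, 138.0], 0.76), ([396.0, 130.0], 0.75), ([356.0, 140.0], 0.52), ([282.0, 147.0], 0.5), ([373.0, 129.0], 0.49)]
cap_red [([272.0, 157.0], 0.57), ([235.0, 144.0], 0.52)]
cap_grey [([331.0, 137.0], 0.65), ([409.0, 130.0], 0.49)]
weight_ochre [([320.0, 208.0], 0.89), ([299.0, 291.0], 0.89), ([359.0, 279.0], 0.81), ([397.0, 129.0], 0.2)]
weight_green [([395.0, 152.0], 0.72)]
weight_grey [([307.0, 172.0], 0.6)]
glue_bottle [([225.0, 202.0], 0.92)]
glue_stick [([457.0, 174.0], 0.67), ([397.0, 153.0], 0.25)]
1.2 [ 0.14712511 -0.52996485  0.23131478] [1.79995883e+02 8.75429418e-04 1.55170228e+01] [ 0.18592811 -0.07492861  0.59523771]
```

View pics/top0.png

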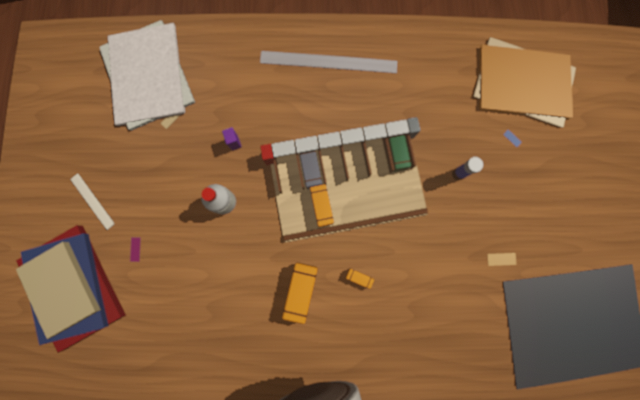

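View pics/scene0.png

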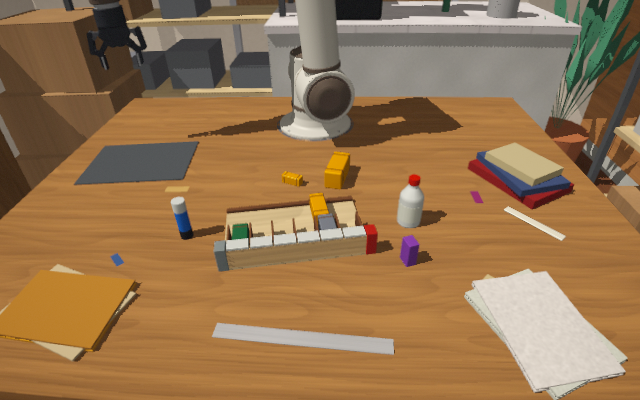

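```bash
cat > h.py <<'E'
import numpy as np
from workcell import bot,viewer,finder
def proj(d,X):
    p=np.atleast_2d(X)@np.array(d["R"]).T+np.array(d["t"]); s=p[:,:2]/p[:,2:]
    s=s*(1+d["k1"]*(s**2).sum(1,keepdims=True)); f=200/np.tan(np.radians(d["vfov"]/2))
    return s*f+[d["cx"],d["cy"]]
def ray(d,uv,z):
    from scipy.optimize import fsolve
    return fsolve(lambda q:proj(d,[q[0],q[1],z])[0]-uv,[0.5,0.])
def w(p,X):
    X=np.atleast_2d(np.array(X,float))/1000; c,s=np.cos(p[2]),np.sin(p[2])
    return np.c_[p[0]+c*X[:,0]-s*X[:,1],p[1]+s*X[:,0]+c*X[:,1],X[:,2]]
E
python3 - <<'E'
from h import *; import cv2
for c,(x0,y0,x1,y1,k) in {"top":(255,110,435,245,4),"scene":(205,185,385,275,4)}.items():
    d=viewer.camera(c); im=d["pixels"][y0:y1,x0:x1,::-1]
    cv2.imwrite(f"pics/{c}1.png",cv2.resize(im,None,fx=k,fy=k,interpolation=cv2.INTER_CUBIC))
E
```

```text
(no output)
```

View pics/top1.png

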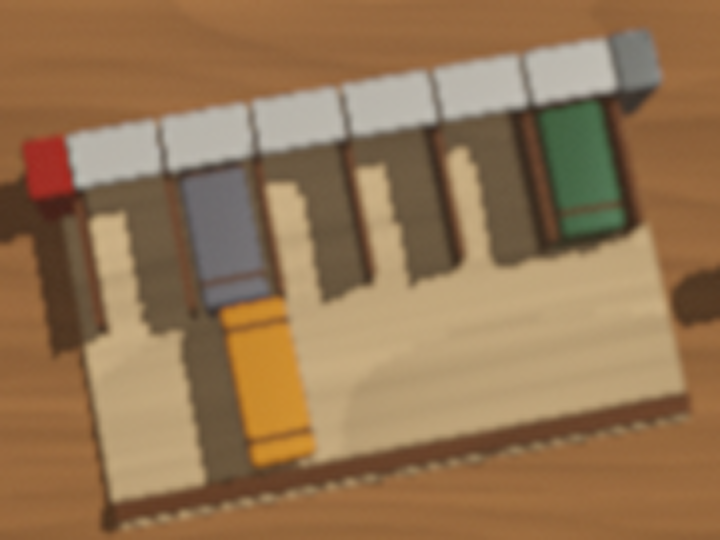

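View pics/scene1.png

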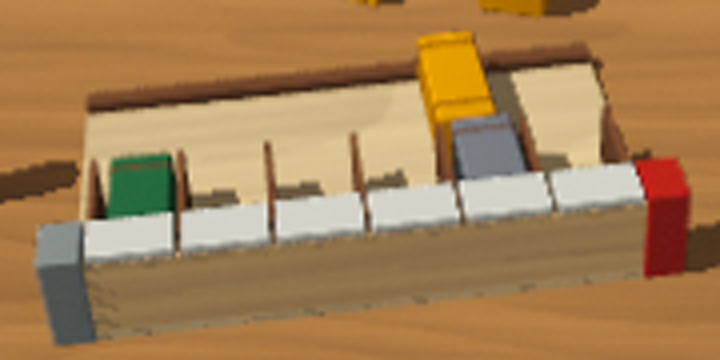

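```bash
python3 - <<'E'
from h import *; from scipy.optimize import least_squares
T=viewer.camera("top");S=viewer.camera("scene")
f=lambda a,o:(np.array(a,float)+.5)/4-.5+o
gt=f([(161,148),(253,133),(344,117),(436,100),(527,83)],[255,110]);ct=f([(49,168),(634,60)],[255,110])
gs=f([(548,189),(458,199),(366,206),(273,216),(179,227)],[205,185]);cs=f([(663,177),(62,239)],[205,185])
G=lambda tx:[(tx,y,56) for y in (92,46,0,-46,-92)];C=[(86,149,56),(86,-149,56)]
def res(p,tops=(1,1)):
    r=[]
    if tops[0]: r+=[proj(T,w(p,G(p[3])))-gt,proj(T,w(p,C))-ct]
    if tops[1]: r+=[proj(S,w(p,G(p[3])))-gs,proj(S,w(p,C))-cs]
    return np.vstack(r).ravel()
for t in ((1,0),(0,1),(1,1)):
    s=least_squares(res,[.55,-.03,.17,88],args=(t,)); print(t,np.round(s.x,4),np.degrees(s.x[2]).round(2),np.abs(s.fun).max().round(2),np.sqrt((s.fun**2).mean()).round(2))
    p=s.x
    if t==(1,0):
        P=p
        print(np.round((proj(T,w(p,[(-91,150,14),(-91,-150,14),(-79,150,14),(-79,-150,14),(5,46,40),(5,0,40)]))-[255,110]+.5)*4-.5))
        print(np.round((proj(S,w(p,[(-91,150,14),(-91,-150,14)]))-[205,185]+.5)*4-.5))
# ochre top corners
for uv in [(220,308),(283,297),(314,450),(253,467)]:
    X=ray(T,f(uv,[255,110]),.042)-P[:2];c,s_=np.cos(P[2]),np.sin(P[2]); print("ochre rack",np.round(1000*np.array([c*X[0]+s_*X[1],-s_*X[0]+c*X[1]]),1))
np.save("P.npy",P)
E
```

```text
(1, 0) [ 5.55800e-01 -1.81000e-02  1.91000e-01  8.43473e+01] 10.94 0.69 0.29
[[116. 527.]
 [695. 414.]
 [111. 503.]
 [690. 391.]
 [283. 294.]
 [374. 277.]]
[[590.  42.]
 [ 89.  92.]]
(0, 1) [ 5.54800e-01 -1.94000e-02  1.81000e-01  8.57681e+01] 10.37 0.9 0.42
(1, 1) [ 5.55500e-01 -1.89000e-02  1.88600e-01  8.48185e+01] 10.81 1.3 0.52
ochre rack [ 3.9 78.1]
ochre rack [ 3.4 46.6]
ochre rack [-73.6  46.1]
ochre rack [-76.1  76.8]
```

```bash
python3 -m inch '[[[0,0,0,0,0,0,4.65],[0,40,-37,0,0,0,0],[0,44,-41,0,0,0,0],[0,44,-41,0,0,0,0],[0,44,-41,0,0,0,0],[0,44,-41,0,0,0,0],[0,44,-41,0,0,0,0],[0,44,-41,0,0,0,0]]]'; python3 -m inch '[[[0,44,-41,0,0,0,0],[0,44,-41,0,0,0,0],[0,44,-41,0,0,0,0],[0,44,-41,0,0,0,0],[0,44,-41,0,0,0,0],[0,0,0,40,0,0,0],[0,0,0,0,0,0,0],[0,0,0,0,0,0,0]]]'
cat > r.py <<'E'
from h import *
o=bot.get_obs();c,s=np.cos(np.radians(10.85)),np.sin(np.radians(10.85));X=np.array(o["ee_pos"])-[.5555,-.0186,0]
print("t",round(o["time"],2),"rack mm",np.round(1000*np.array([c*X[0]+s*X[1],-s*X[0]+c*X[1],X[2]]),1),"rot",np.round(o["tcp_rot"],2),"F",np.round(o["wrist_force"],2),"open",o["opening"])
E
python3 r.py
```

```text
time: 2.4
ee_pos: [0.3932, -0.193, 0.2316]
tcp_rot: [180.0, -0.0, 10.9]
wrist_force: [1.2, -1.2, 0.0]
opening: -0.0002
grasp_force: 0.0
time: 3.4
ee_pos: [0.5696, 0.0476, 0.1927]
tcp_rot: [180.0, -0.0, 10.8]
wrist_force: [0.3, -0.2, 0.7]
opening: 0.0
grasp_force: 0.0
t 3.4 rack mm [ 26.3  62.4 192.7] rot [ 1.7999e+02 -5.0000e-02  1.0830e+01] F [ 0.31 -0.2   0.71] open 3.6567330254359786e-05
```

```bash
python3 -m inch '[[[0,30,-26.5,0,0,0,0],[0,29.5,-26,0,0,0,0],[0,0,0,55,0,0,0],[0,0,0,50,0,0,0],[0,0,0,18,0,0,0],[0,0,0,0,0,0,0]]]'; python3 r.py; python3 - <<'E'
from h import *; import cv2
d=viewer.camera("top");cv2.imwrite("pics/t2.png",cv2.resize(d["pixels"][60:260,220:460,::-1],None,fx=3,fy=3,interpolation=cv2.INTER_CUBIC))
E
```

```text
time: 4.15
ee_pos: [0.6184, 0.1103, 0.0694]
tcp_rot: [180.0, -0.0, 10.8]
wrist_force: [0.4, 0.2, -0.1]
opening: -0.0001
grasp_force: 0.0
t 4.15 rack mm [ 86.  114.8  69.4] rot [ 1.800e+02 -2.000e-02  1.082e+01] F [ 0.45  0.2  -0.07] open -5.28038006230097e-05
```

View pics/t2.png

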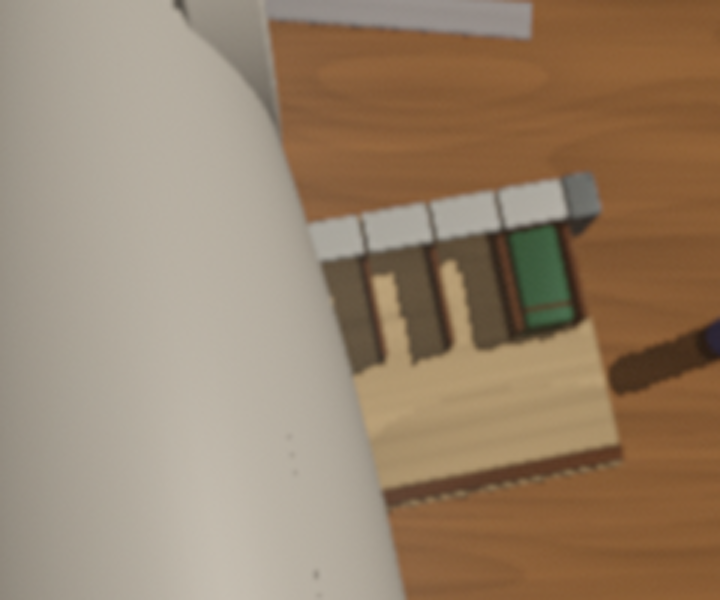

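The arm hides tile 1 from the top camera; tiles 3–6 and the green weight are untouched. Touching down by force.

```bash
python3 -m inch '[[[0,0,0,8,0,0,0],[0,0,0,4,0,0,0],[0,0,0,1,0,0,0],[0,0,0,0.5,0,0,0],[0,0,0,0,0,0,0]]]'; python3 r.py
```

```text
time: 4.82
ee_pos: [0.6185, 0.1109, 0.0561]
tcp_rot: [180.0, -0.1, 10.9]
wrist_force: [-2.4, -0.6, 6.3]
opening: 0.0001
grasp_force: 3.3
t 4.83 rack mm [ 86.3 115.3  56.1] rot [ 1.7999e+02 -7.0000e-02  1.0870e+01] F [-2.41 -0.62  6.3 ] open 7.408389097174407e-05
```

```bash
python3 -m inch '[[[0,0,0,-16,0,0,0],[0,0,0,0,0,0,0],[0,0,46,0,0,0,0],[0,0,0,0,0,0,0],[0,0,0,11,0,0,0],[0,0,0,4,0,0,0],[0,0,0,1,0,0,0],[0,0,0,0,0,0,0]]]'; python3 r.py
```

```text
time: 5.82
ee_pos: [0.6265, 0.0662, 0.056]
tcp_rot: [180.0, -0.0, 10.9]
wrist_force: [-6.5, -1.6, 14.1]
opening: -0.0001
grasp_force: 6.8
t 5.83 rack mm [85.7 69.9 56. ] rot [ 1.7996e+02 -2.0000e-02  1.0910e+01] F [-6.47 -1.58 14.1 ] open -0.00013046911525832033
```

```bash
python3 -m inch '[[[0,0,0,-16,0,0,0],[0,0,0,0,0,0,0],[0,0,46.5,0,0,0,0],[0,0,0,0,0,0,0],[0,0,0,10.5,0,0,0],[0,0,0,4,0,0,0],[0,0,0,1,0,0,0],[0,0,0,0,0,0,0]]]'; python3 r.py
```

```text
time: 6.82
ee_pos: [0.6352, 0.0207, 0.0561]
tcp_rot: [180.0, 0.0, 10.9]
wrist_force: [-5.7, -2.0, 11.3]
opening: -0.0
grasp_force: 5.3
t 6.83 rack mm [85.6 23.6 56.1] rot [1.7998e+02 1.0000e-02 1.0920e+01] F [-5.71 -1.98 11.3 ] open -1.359133016222297e-05
```

```bash
python3 -m inch '[[[0,0,0,-40,0,0,0],[0,-40.5,-29.5,0,0,0,0],[0,-40.5,-29.5,0,0,0,0],[0,-40.5,-29.5,0,0,0,0],[0,0,0,0,0,0,0],[0,0,0,0,0,0,0]]]'; python3 r.py;  python3 - <<'E'
from h import *; import cv2
d=viewer.camera("wrist");cv2.imwrite("pics/w3.png",d["pixels"][...,::-1])
E
```

```text
time: 7.58
ee_pos: [0.4999, 0.0846, 0.0953]
tcp_rot: [180.0, -0.0, 10.9]
wrist_force: [0.2, 0.1, 0.9]
opening: -0.0004
grasp_force: 0.0
t 7.58 rack mm [-35.2 111.8  95.3] rot [ 1.800e+02 -5.000e-02  1.094e+01] F [0.18 0.1  0.94] open -0.000434596170612395
```

View pics/w3.png

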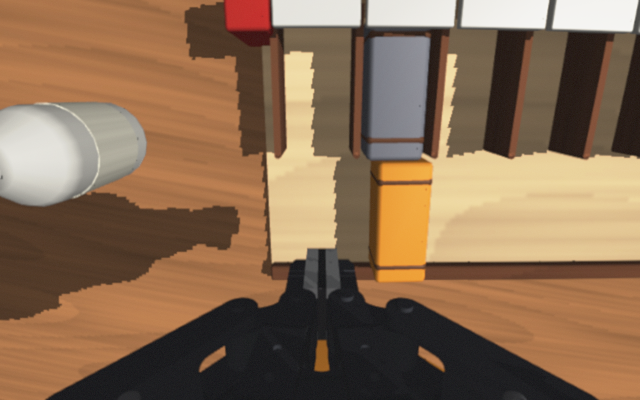

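Wrist view: the ochre weight (370–432, 160–281) lies in the trough with free floor to its left, the grey weight home in gap 2, and the shut fingertips at about (322, 260) over the trough.

```bash
python3 - <<'E'
from h import *
d=viewer.camera("wrist");P=[.5555,-.0186,np.radians(10.85)]
m=finder.mark_of("wrist","weight_ochre")[0];print(m)
def rk(uv,z):
    X=ray(d,uv,z)-P[:2];c,s=np.cos(P[2]),np.sin(P[2]);return np.round(1000*np.array([c*X[0]+s*X[1],-s*X[0]+c*X[1]]),1)
for uv in [(372,160),(432,160),(425,280),(371,280)]: print("ochre top",rk(uv,.042))
print("groove12 front, 23, 34",[rk(u,.056) for u in [(364,27),(459,28),(552,28)]])
print("divider fronts 46,0",rk((430,157),.04),rk((356,155),.04))
E
```

```text
{'position': [395.2, 212.7], 'conf': 0.72}
ochre top [ 5.  82.6]
ochre top [ 5.  47.6]
ochre top [-73.6  44.6]
ochre top [-73.5  79.8]
groove12 front, 23, 34 [array([72.9, 91.3]), array([72.9, 44.6]), array([73.8, -2.1])]
divider fronts 46,0 [ 6.5 48.3] [ 7.6 91.8]
```

```bash
python3 -m inch '[[[0,0,0,50,0,0,0],[0,0,0,26,0,0,0],[0,0,10,0,0,0,0],[0,0,9,0,0,0,0],[0,0,3,0,0,0,0],[0,0,3,0,0,0,0]]]'; python3 r.py
```

```text
time: 8.48
ee_pos: [0.5054, 0.0596, 0.0206]
tcp_rot: [-180.0, -0.1, 10.9]
wrist_force: [-0.1, 5.8, 3.4]
opening: -0.0001
grasp_force: 2.5
t 8.47 rack mm [-34.5  86.2  20.6] rot [-1.7996e+02 -1.4000e-01  1.0860e+01] F [-0.07  5.76  3.4 ] open -8.96678971460244e-05
```

```bash
python3 -m inch '[[[0,0,5,0,0,0,0],[0,0,5,0,0,0,0],[0,0,5,0,0,0,0],[0,0,5,0,0,0,0],[0,0,5,0,0,0,0],[0,0,5,0,0,0,0],[0,0,4,0,0,0,0],[0,0,0,0,0,0,0]]]'; python3 r.py; python3 - <<'E'
from h import *; import cv2
d=viewer.camera("wrist");cv2.imwrite("pics/w4.png",d["pixels"][...,::-1])
E
```

```text
time: 9.48
ee_pos: [0.5115, 0.0261, 0.0202]
tcp_rot: [-180.0, -0.1, 10.9]
wrist_force: [0.1, 3.5, 2.4]
opening: 0.0001
grasp_force: 1.6
t 9.47 rack mm [-34.8  52.2  20.2] rot [-1.800e+02 -1.000e-01  1.087e+01] F [0.15 3.49 2.43] open 7.963043479613983e-05
```

View pics/w4.png

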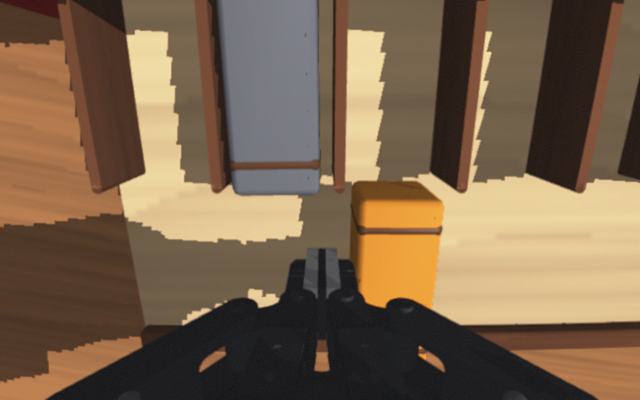

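Wrist view: gap 3's dividers end at (340,187) and (462,187), and the ochre's far end spans 352–440, so it is about 2 mm short of centre; nudging 3 mm and measuring.

```bash
python3 -m inch '[[[0,0,2.5,0,0,0,0],[0,0,0,0,0,0,0]]]'; python3 r.py; python3 - <<'E'
from h import *; import cv2
d=viewer.camera("wrist");h=cv2.cvtColor(d["pixels"],cv2.COLOR_RGB2HSV);P=[.5555,-.0186,np.radians(10.85)]
m=cv2.inRange(h,(12,150,120),(26,255,255))
def rk(uv,z):
    X=ray(d,uv,z)-P[:2];c,s=np.cos(P[2]),np.sin(P[2]);return np.round(1000*np.array([c*X[0]+s*X[1],-s*X[0]+c*X[1]]),1)
for r in (210,225,245,260,280,295):
    x=np.where(m[r,330:460])[0]+330; print(r,x.min(),x.max(),rk((x.min(),r),.042),rk((x.max()+1,r),.042))
print("div proj",proj(d,w(P,[(5,46,40),(5,0,40)])).round(1))
E
```

```text
time: 9.78
ee_pos: [0.5115, 0.0239, 0.0197]
tcp_rot: [-180.0, -0.0, 10.9]
wrist_force: [-0.4, 5.3, 2.8]
opening: 0.0002
grasp_force: 2.4
t 9.78 rack mm [-35.2  50.   19.7] rot [-1.7998e+02 -4.0000e-02  1.0880e+01] F [-0.44  5.31  2.79] open 0.00020110559966747378
210 360 443 [-0.7 36.2] [-0.7  4.7]
225 361 441 [-6.7 35.6] [-6.7  4.8]
245 359 439 [-14.9  36.1] [-15.    4.7]
260 358 437 [-21.3  36.3] [-21.4   4.8]
280 360 434 [-30.1  35.2] [-30.2   5.1]
295 362 433 [-36.9  34.1] [-37.1   4.8]
div proj [[333.6 193.8]
 [456.2 193.8]]
```

The weight now sits at y ≈ 20.7, about 2 mm past the gap centre (23), so I'll nudge it back from the other side.

```bash
python3 -m inch '[[[0,0,-4,0,0,0,0],[0,0,0,-50,0,0,0],[0,0,38,0,0,0,0],[0,0,38,0,0,0,0],[0,0,0,0,0,0,0],[0,0,0,49,0,0,0],[0,0,-9,0,0,0,0],[0,0,0,0,0,0,0]]]'; python3 r.py
```

```text
time: 10.82
ee_pos: [0.5231, -0.0373, 0.0213]
tcp_rot: [180.0, 0.0, 10.9]
wrist_force: [0.4, -0.5, -0.0]
opening: 0.0
grasp_force: 0.0
t 10.82 rack mm [-35.3 -12.2  21.3] rot [179.99   0.    10.93] F [ 0.39 -0.46 -0.03] open 2.580130560898276e-05
```

```bash
python3 -m inch '[[[0,0,-2.5,0,0,0,0],[0,0,-2,0,0,0,0],[0,0,-1.7,0,0,0,0],[0,0,0,0,0,0,0]]]'; python3 r.py; cat > m.py <<'E'
from h import *; import cv2
d=viewer.camera("wrist");h=cv2.cvtColor(d["pixels"],cv2.COLOR_RGB2HSV);P=[.5555,-.0186,np.radians(10.85)]
m=cv2.inRange(h,(12,150,120),(26,255,255))
def rk(uv,z):
    X=ray(d,uv,z)-P[:2];c,s=np.cos(P[2]),np.sin(P[2]);return np.round(1000*np.array([c*X[0]+s*X[1],-s*X[0]+c*X[1]]),1)
for r in (210,225,245,260,280):
    x=np.where(m[r])[0]; print(r,x.min(),x.max(),rk((x.min(),r),.042),rk((x.max()+1,r),.042))
E
python3 m.py
```

```text
time: 11.32
ee_pos: [0.5233, -0.0327, 0.022]
tcp_rot: [179.9, -0.2, 10.8]
wrist_force: [1.5, -3.6, 4.7]
opening: -0.0001
grasp_force: 2.4
t 11.32 rack mm [-34.3  -7.8  22. ] rot [ 1.7988e+02 -1.7000e-01  1.0840e+01] F [ 1.54 -3.61  4.7 ] open -6.789752624468734e-05
210 203 290 [-0.6 37.9] [-0.6  4.3]
225 205 292 [-6.7 37.7] [-6.7  3.7]
245 207 292 [-15.1  37.8] [-15.1   3.9]
260 208 289 [-21.6  38.1] [-21.6   5.3]Traceback (most recent call last):
  File "m.py", line 7, in <module>
    x=np.where(m[r])[0]; print(r,x.min(),x.max(),rk((x.min(),r),.042),rk((x.max()+1,r),.042))
                                 ~~~~~^^
    return umr_minimum(a, axis, None, out, keepdims, initial, where)
ValueError: zero-size array to reduction operation minimum which has no identity
```

```bash
python3 -m inch '[[[0,0,-1.5,0,0,0,0],[0,0,0,0,0,0,0]]]'; python3 r.py; python3 m.py 2>/dev/null
```

```text
time: 11.62
ee_pos: [0.5228, -0.0313, 0.0217]
tcp_rot: [179.9, -0.1, 10.8]
wrist_force: [2.2, -5.5, 5.6]
opening: 0.0003
grasp_force: 2.9
t 11.62 rack mm [-34.5  -6.3  21.7] rot [ 1.7989e+02 -1.4000e-01  1.0840e+01] F [ 2.21 -5.54  5.58] open 0.0002790157574157172
210 202 290 [-0.6 39.6] [-0.7  5.8]
225 205 292 [-6.7 39.1] [-6.7  5.2]
245 206 292 [-15.1  39.6] [-15.1   5.4]
260 208 289 [-21.6  39.4] [-21.6   6.7]
```

```bash
python3 -m inch '[[[0,0,5,0,0,0,0],[0,0,0,-50,0,0,0],[0,-37,-17,0,0,0,0],[0,-37,-17.5,0,0,0,0],[0,0,0,0,0,0,0],[0,0,0,48,0,0,0],[0,0,0,2,0,0,0],[0,0,0,0,0,0,0]]]'; python3 r.py;python3 - <<'E'
from h import *; import cv2
d=viewer.camera("wrist");cv2.imwrite("pics/w5.png",d["pixels"][...,::-1])
E
```

```text
time: 12.68
ee_pos: [0.4439, -0.0157, 0.0211]
tcp_rot: [-180.0, 0.0, 10.9]
wrist_force: [0.8, -1.2, 0.3]
opening: 0.0004
grasp_force: 0.0
t 12.68 rack mm [-109.1   23.8   21.1] rot [-1.7999e+02  1.0000e-02  1.0860e+01] F [ 0.81 -1.16  0.3 ] open 0.00037637657363280113
```

View pics/w5.png

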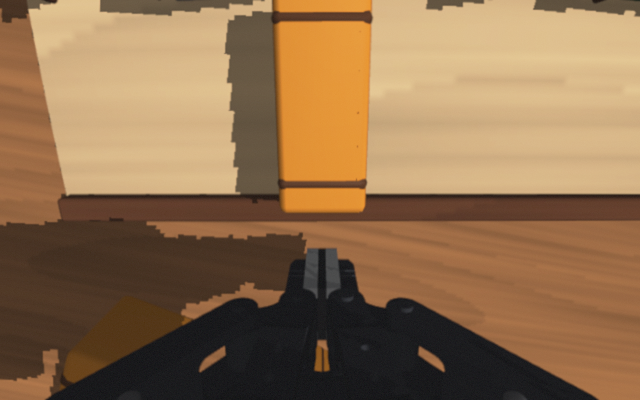

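The weight is square and centred ahead of the fingertip (both at column 322); pushing.

```bash
python3 -m inch '[[[0,12,0,0,0,0,0],[0,5,0,0,0,0,0],[0,5,0,0,0,0,0],[0,5,0,0,0,0,0],[0,5,0,0,0,0,0],[0,6,0,0,0,0,0],[0,6,0,0,0,0,0],[0,0,0,0,0,0,0]]]'; python3 r.py; python3 - <<'E'
from h import *; import cv2
d=viewer.camera("wrist");cv2.imwrite("pics/w6.png",d["pixels"][...,::-1])
E
```

```text
time: 13.72
ee_pos: [0.487, -0.0073, 0.0202]
tcp_rot: [-180.0, 0.0, 10.9]
wrist_force: [-0.0, -0.3, 0.4]
opening: 0.0001
grasp_force: 0.0
t 13.72 rack mm [-65.2  24.   20.2] rot [-179.99    0.     10.87] F [-0.04 -0.28  0.37] open 8.97180940295236e-05
```

View pics/w6.png

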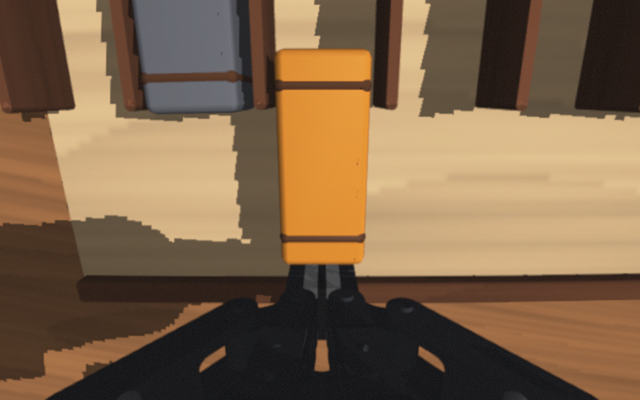

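It is entering gap 3 between the dividers (270 and 380) cleanly; continuing.

```bash
python3 -m inch '[[[0,6,0.5,0,0,0,0],[0,7,0,0,0,0,0],[0,7,0,0,0,0,0],[0,7,0,0,0,0,0],[0,7,0,0,0,0,0],[0,7,0,0,0,0,0],[0,5,0,0,0,0,0],[0,0,0,0,0,0,0]]]'; python3 r.py
```

```text
time: 14.78
ee_pos: [0.5327, 0.0009, 0.0204]
tcp_rot: [180.0, -0.1, 10.9]
wrist_force: [-0.0, 0.5, -0.1]
opening: -0.0001
grasp_force: 0.0
t 14.78 rack mm [-18.7  23.5  20.4] rot [ 1.800e+02 -5.000e-02  1.087e+01] F [-0.    0.46 -0.09] open -5.095166237111167e-05
```

```bash
python3 -m inch '[[[0,5,0,0,0,0,0],[0,5,0,0,0,0,0],[0,3,0,0,0,0,0],[0,2,0,0,0,0,0],[0,1,0,0,0,0,0]]]'; python3 r.py
```

```text
time: 15.4
ee_pos: [0.5477, 0.0038, 0.0204]
tcp_rot: [180.0, 0.0, 10.9]
wrist_force: [-5.3, -0.6, 3.9]
opening: 0.0001
grasp_force: 2.6
t 15.4 rack mm [-3.5 23.5 20.4] rot [1.800e+02 1.000e-02 1.087e+01] F [-5.3  -0.63  3.86] open 6.140376536116531e-05
```

```bash
python3 -m inch '[[[0,1.5,0,0,0,0,0],[0,0,0,0,0,0,0]]]'|grep -E 'ee|wrist'; python3 -m inch '[[[0,1.5,0,0,0,0,0],[0,0,0,0,0,0,0]]]'|grep -E 'ee|wrist'; python3 r.py
```

```text
ee_pos: [0.5479, 0.0039, 0.0204]
wrist_force: [-11.3, -1.6, 7.7]
ee_pos: [0.548, 0.0039, 0.0204]
wrist_force: [-19.6, -3.5, 13.4]
t 15.9 rack mm [-3.2 23.5 20.4] rot [180.     0.31  10.84] F [-19.56  -3.54  13.43] open 0.00027743040212912016
```

Force rises without motion at the predicted depth: home against the wall. Backing off and checking.

```bash
python3 -m inch '[[[0,-10,0,0,0,0,0],[0,-30,0,0,0,0,0],[0,0,0,-60,0,0,0],[0,0,0,-60,0,0,0],[0,-40,0,-30,0,0,0],[0,-40,40,0,0,0,0],[0,-40,40,0,0,0,0],[0,0,0,0,0,0,0]]]'|grep -E 'ee|wrist';python3 -m inch '[[[0,-20,55,0,0,0,0],[0,-20,55,0,0,0,0],[0,-20,55,0,0,0,0],[0,0,55,0,0,0,0],[0,0,0,0,0,0,0]]]'|grep -E 'ee|wrist'; python3 - <<'E'
from h import *; import cv2
d=viewer.camera("top");cv2.imwrite("pics/t7.png",cv2.resize(d["pixels"][110:270,200:480,::-1],None,fx=2.8,fy=2.8,interpolation=cv2.INTER_CUBIC))
E
```

```text
ee_pos: [0.4076, -0.1066, 0.1708]
wrist_force: [0.6, 1.0, -0.1]
ee_pos: [0.3919, -0.3342, 0.1689]
wrist_force: [-0.5, 0.6, 0.1]
```

View pics/t7.png

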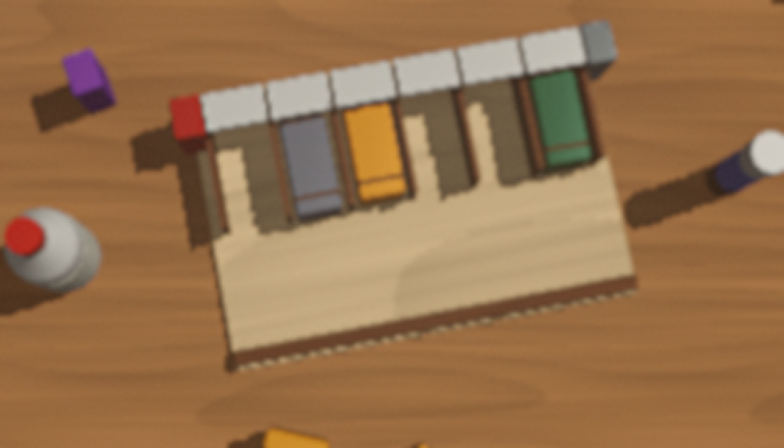

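The ochre weight (375,150) is fully home in the third gap from the red end, in line with the grey and green ones; everything else is in place.

```bash
python3 -c "
from workcell import bot
print(bot.job_done())"
```

```text
the job is handed in; nothing more can be done
None
```

I touched tiles 1, 2 and 3 in order from the red end, pushed the ochre weight fully home in the third gap, saw nothing else disturbed in the last top picture, and handed the job in.

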